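# Lock retired memory sticks away in the double-latched media case

### The job

The retired memory sticks are going for shredding: open the black media case (swing the yellow keeper fully aside, draw the bolt fully by its red knob, raise the lid until it stands upright or beyond), tip the orange tray out over the open case, and see that every memory stick, those lying on the desk too, ends up inside. Set the empty tray back level on the desk, clear of the case, shut the lid, shoot the bolt fully home and swing the keeper all the way back behind it. Leave the stapler, the tub of clips and the calculator where they are.

Things in the scene. Friction and masses are not known exactly. Their poses are not given: they have to be found in the camera images.
- case: black flight-case-like box with aluminium edges, fixed to the desk, 170 (x) x 200 (y) x 85 mm high without its lid, walls and floor 4 mm; origin under the middle of its floor, z up; x points from its front (staple) to its rear (hinges), y to the left as seen from the front. Open at the top once the lid is up; inside 162 x 192 x 81 mm.
- lid (a joint): lid of the case, 12 mm thick, its shut top 97 mm above the case's origin. Hinge in rad along the rear edge: 0 shut, 1.8 fully open, leaning back. It is a stiff hinge that stays where it is left; takes about 5 to 10 N at the handle, upward to open and down to shut.
- lid_handle (a point): middle of the round bar (diameter 10 mm, 44 mm long along the case's y) of the bow handle on top of the lid, 38 mm above the lid's top and 23 mm behind its front edge. Turns with the lid. With the lid shut it is at (-62, +62, 135) mm in the case's frame. Fingers can close on it along the case's x, and the bar may turn in them.
- lid_hinge (a point): point on the hinge axis of the lid, at the handle's place along it: at (89, 62, 85) mm in the case's frame. The axis runs along the case's y.
- bolt (a joint): barrel bolt lying along x on the lid's front middle, slide in m: 0 shot (its tip is under the staple on the front wall and holds the lid down), 0.030 fully drawn towards the rear; needs about 2 to 3 N and stays where it is left. The lid can rise once it is drawn by more than about 23 mm; while it sticks out it would land on top of the staple and keep the lid from shutting.
- bolt_knob (a point): middle of the red knob of the bolt: upright cylinder, diameter 18 mm, 16 mm high, its top 52 mm above the lid's top (8 mm above this point), on a 12 mm pin. With the bolt shot and the lid shut it is at (-55, 0, 141) mm in the case's frame; it moves along +x as the bolt is drawn.
- keeper (a joint): yellow keeper on the lid behind the bolt, hinge in rad about the lid's normal: 0 in place (its strut points forward to the front and stands 5 mm behind the bolt's pin, so the bolt cannot be drawn), 1.57 swung aside (strut points to the case's right, -y), turned counter-clockwise as seen from above; 1.6 is its stop. Light friction (0.04 N m); stays where it is left. It can swing back only when the bolt is shot to within 4 mm.
- keeper_grip (a point): middle of the keeper's upright thumb grip, on the pivot axis: a fin 36 mm long along the strut, 10 mm thick, its top 62 mm above the lid's top (11 mm above this point), its lower edge 26 mm above the lid's top. With the lid shut it is at (22, 0, 148) mm in the case's frame. The strut is 66 mm long from the pivot, 14 mm wide, 16 to 28 mm above the lid's top.
- tray: orange scoop tray, 175 (x) x 116 (y) mm, 160 g, walls 24 mm high on three sides, floor 3 mm, smooth and slippery inside (sticks slide from about 25 degrees on); open at its flat +x end, the spout. Origin under its middle, z up when it stands level.
- tray_grip (a point): grip point on the tray's upright grip plate at its rear (-x) end: plate 10 mm thick along x, 50 mm wide along y, its top 74 mm above the desk; this point is at (-82, 0, 58) mm in the tray's frame, 16 mm below the plate's top.
- tray_mouth (a point): middle of the spout's edge (the open end of the floor), at (+87, 0, 3) mm in the tray's frame: sticks leave the tray here.
- stick_0: In the tray at the start: black memory stick 57 x 19 x 8 mm with a red sticker on top and a bright plug at one end, 12 g; origin under its middle, x along its length (towards the plug; the 19 mm wide black body runs from x = -28 to +16 mm, the narrow plug from there to +28 mm), z up. May be absent (None from the very start).
- stick_1: In the tray at the start: black memory stick 57 x 19 x 8 mm with a red sticker on top and a bright plug at one end, 12 g; origin under its middle, x along its length (towards the plug; the 19 mm wide black body runs from x = -28 to +16 mm, the narrow plug from there to +28 mm), z up. May be absent (None from the very start).
- stick_2: In the tray at the start: black memory stick 57 x 19 x 8 mm with a red sticker on top and a bright plug at one end, 12 g; origin under its middle, x along its length (towards the plug; the 19 mm wide black body runs from x = -28 to +16 mm, the narrow plug from there to +28 mm), z up. May be absent (None from the very start).
- stick_3: In the tray at the start: black memory stick 57 x 19 x 8 mm with a red sticker on top and a bright plug at one end, 12 g; origin under its middle, x along its length (towards the plug; the 19 mm wide black body runs from x = -28 to +16 mm, the narrow plug from there to +28 mm), z up. May be absent (None from the very start).
- stick_4: Lying on the desk at the start: black memory stick 57 x 19 x 8 mm with a red sticker on top and a bright plug at one end, 12 g; origin under its middle, x along its length (towards the plug; the 19 mm wide black body runs from x = -28 to +16 mm, the narrow plug from there to +28 mm), z up. May be absent (None from the very start).
- stick_5: Lying on the desk at the start: black memory stick 57 x 19 x 8 mm with a red sticker on top and a bright plug at one end, 12 g; origin under its middle, x along its length (towards the plug; the 19 mm wide black body runs from x = -28 to +16 mm, the narrow plug from there to +28 mm), z up. May be absent (None from the very start).
- stick_6: Lying on the desk at the start: black memory stick 57 x 19 x 8 mm with a red sticker on top and a bright plug at one end, 12 g; origin under its middle, x along its length (towards the plug; the 19 mm wide black body runs from x = -28 to +16 mm, the narrow plug from there to +28 mm), z up. May be absent (None from the very start).
- desk_stapler: black stapler, 145 x 36 x 60 mm, bystander; origin under its middle.
- desk_clips: grey open tub of paper clips, 64 mm across, 30 mm high, bystander; origin under its middle.
- desk_calc: grey calculator, 135 x 85 x 17 mm, bystander; origin under its middle.
Things that resemble listed ones, but are neither listed nor needed, are in the scene too. What is shaped like the stick_4 but purple is not meant.

How it is judged:
On the way, in this order (a step that is already met when the one before it is completed fails the run):
1. the keeper is swung aside (by more than 1 rad) (value of joint keeper above 1 rad), for 0.2 s.
2. the bolt is drawn (by more than 24 mm) (value of joint bolt above 0.024 m), for 0.2 s.
3. the lid is raised (by more than 1.3 rad) (value of joint lid above 1.3 rad), for 0.2 s.
4. the tray is tipped (by more than 0.4 rad) with its spout over the open case (angle between tray's own z axis and vertical above 0.4 rad and value of joint lid above 1 rad and x of tray_mouth in the frame of case between -0.09 and 0.09 m and y of tray_mouth in the frame of case between -0.105 and 0.105 m and z of tray_mouth in the frame of case between 0 and 0.25 m), for 0.2 s.
5. the lid is shut again (value of joint lid below 0.03 rad), for 0.2 s.
6. the bolt is shot home (to within 5 mm) (value of joint lid below 0.03 rad and value of joint bolt below 0.005 m), for 0.2 s.
At the end, for the whole second after the job is handed in: Every stick present is inside the case below its rim; lid shut (under 0.03 rad), bolt shot (under 5 mm), keeper back (under 0.15 rad); the tray stands level (0.1 rad) and still on the desk, its middle over 150 mm from the case's middle (all of step 6 and x of stick_0 in the frame of case between -0.085 and 0.085 m and y of stick_0 in the frame of case between -0.1 and 0.1 m and z of stick_0 in the frame of case between 0 and 0.08 m and x of stick_1 in the frame of case between -0.085 and 0.085 m and y of stick_1 in the frame of case between -0.1 and 0.1 m and z of stick_1 in the frame of case between 0 and 0.08 m and x of stick_2 in the frame of case between -0.085 and 0.085 m and y of stick_2 in the frame of case between -0.1 and 0.1 m and z of stick_2 in the frame of case between 0 and 0.08 m and x of stick_3 in the frame of case between -0.085 and 0.085 m and y of stick_3 in the frame of case between -0.1 and 0.1 m and z of stick_3 in the frame of case between 0 and 0.08 m and x of stick_4 in the frame of case between -0.085 and 0.085 m and y of stick_4 in the frame of case between -0.1 and 0.1 m and z of stick_4 in the frame of case between 0 and 0.08 m and x of stick_5 in the frame of case between -0.085 and 0.085 m and y of stick_5 in the frame of case between -0.1 and 0.1 m and z of stick_5 in the frame of case between 0 and 0.08 m and x of stick_6 in the frame of case between -0.085 and 0.085 m and y of stick_6 in the frame of case between -0.1 and 0.1 m and z of stick_6 in the frame of case between 0 and 0.08 m and value of joint keeper below 0.15 rad and angle between tray's own z axis and vertical below 0.1 rad and height (world z) of tray between -0.01 and 0.01 m and horizontal distance between tray and case above 0.15 m and linear speed of tray below 0.02 m/s); the robot touches nothing.
It fails at once if the stapler is moved by more than 3 cm (distance of desk_stapler from where it was at the start of the episode above 0.03 m).
It fails at once if the tub of clips is moved by more than 3 cm (distance of desk_clips from where it was at the start of the episode above 0.03 m).
It fails at once if the calculator is moved by more than 3 cm (distance of desk_calc from where it was at the start of the episode above 0.03 m).
Of stick_0, stick_1, stick_2, stick_3 only 2 to 4 are there at a start; the rules pass over those that are not, and their reading is None.
Of stick_4, stick_5, stick_6 only 1 to 3 are there at a start; the rules pass over those that are not, and their reading is None.
At some moment in a run one of stick_4, stick_5, stick_6 may be knocked a few centimetres aside while the robot is not near it.
It also fails if it takes over 210 s, if anything falls off the work surface, if the arm or the gripper's body presses on something with over 40 N, if the wrist force passes 120 N, or if a joint passes its speed limit or range.

### The arm

A 7-joint arm with a two-finger parallel gripper is mounted at the origin on the work surface; the furniture and walls round the work are solid. World frame = base frame: x ahead of the robot, y to its left, z up, the work surface at z = 0. Lengths are in m, angles in rad, forces in N, time in s.
With the tool pointing down it reaches from about 0.4 to 0.85 m from the base axis. Payload 4.5 kg.
Tool frame: the origin (TCP) lies at the very end of the fingers, on their centre line; the grasp point (between the pads) lies 19 mm behind it (tcp_to_grasp is the z of the grasp point in the tool frame, in m); z points along the fingers, y is the line along which they close (so a half turn about z gives the same grasp; the last joint's range is limited). The gripper opens to 88 mm and grips with 3 to 60 N. Pads are 18 mm wide; open, the fingers measure 123 mm over their backs; the gripper's body (75 mm by 187 mm) begins 45 mm behind the grasp point.
Start: joints at [1.233, 0.689, -0.195, 1.565, 0.157, 0.902, -0.215], TCP at [0.227, -0.582, 0.239] pointing down, gripper open.
Joint ranges: [-3.01, 3.01], [-0.46, 2.08], [-1.47, 1.51], [0.13, 2.56], [-1, 4.14], [0.04, 2.09], [-2.66, 2.66]. Speed limits (rad/s): [2.57, 2.57, 3.14, 3.14, 3.14, 3.14, 3.14].

### API

Orientations are given as a unit quaternion [x, y, z, w].
In Python, from plant import * gives the robot as it stands. The module is installed in compiled form; this text tells all that it offers.
- The arm moves only by the shell command python3 -m jog 'ROWS' [OPENING] [FORCE]. ROWS is JSON, a list that holds one entry, the list of rows, each a list of 6 numbers: the shift along the tool's x, y, z in m, then the turn, a rotation vector about the tool's x, y, z in rad. In form: [[[dx, dy, dz, ax, ay, az], ...]]. A call has 1 to 12 rows; each row shifts and turns the commanded pose from where the row before left it, along the tool's axes as they then stand; what a row does not reach is not made up. A row lasts 1/8 s, in which the tool goes at most 62.5 mm and 10.7 degrees, less where a joint would pass 70% of its speed; a pose out of reach is approached as far as the arm can. A call with a gripper value outside its range is refused whole. OPENING is the finger opening in m, from 0 to 0.0881, set as the call begins (- or left out, the last holds). The fingers move at their own pace and stop on an object; FORCE is the grip in N (left out, the last holds). Time passes only in rows, so rows that do not move let the fingers close. It gives the time, the measured TCP pose, the force, the opening and the grip force at its end, in the units of the state.
- get_state(): the state, without advancing time (a new reading comes with each control period).
- snapshot(name): name is "scene" or "top" or "wrist"; returns a dict with "frame" (400x640x3 uint8, red, green, blue), "mtx" (3x3 intrinsics, pixels), "xyz" and "orientation" of the camera in the world; the wrist camera has in their place "mount" (4x4, takes a point from camera to tool coordinates, whose origin is the TCP and whose axes are the flange's). Camera axes: x right, y down, z forward; pixel columns grow to the right and rows downward; lengths in m; the calibration is good to about 2 mm. A picture is of the moment at which its call begins: read the wrist's pose just before it. There is no depth.
- finish_job(): hands the job in; it is judged then, once.
The state is a dict: "clock": time; "q": joint angles; "qd": joint speeds; "joint_torque": joint torques, N m; "tool_pos": TCP position; "eef_rot": TCP orientation; "contact_force": force on the tool from outside, world axes, zero at the start; "moment": the same for the moment, N m; "opening": opening from 0.0 (shut) to 1.0 (fully open); "finger_force": force on a finger pad.
Only numpy, scipy, OpenCV 4.12 (cv2) and the standard library are available. Lean on these libraries where they do the work, as an engineer would, in place of code of your own. Each camera call takes 0.05 s, during which the arm holds its last target. There are 200 camera calls.

## Working session

There is one attempt and no reset: what is moved stays moved. The work goes in short steps, Python scripts to look and compute and a shell command to move; the robot and the scene stay as the last step left them, time stands still between calls to the robot, and variables do not carry over. Pictures are saved under pics/ and viewed, at most 18 in all, crops included, and the job is handed in when it is done.

```bash
mkdir -p pics
cat > h.py <<'E'
from plant import *
import numpy as np, cv2
from scipy.spatial.transform import Rotation as R
def shot(name, fn=None):
    st=get_state(); s=snapshot(name)
    im=cv2.cvtColor(s["frame"],cv2.COLOR_RGB2BGR)
    if name=="wrist":
        T=np.eye(4);T[:3,:3]=R.from_quat(st["eef_rot"]).as_matrix();T[:3,3]=st["tool_pos"]
        M=T@np.array(s["mount"])
    else:
        M=np.eye(4);M[:3,:3]=R.from_quat(s["orientation"]).as_matrix();M[:3,3]=s["xyz"]
    if fn: cv2.imwrite("pics/"+fn,im)
    return im,np.array(s["mtx"]),M
def ray(K,M,u,v,z):
    d=M[:3,:3]@np.linalg.inv(K)@np.array([u,v,1.]);o=M[:3,3]
    return (o+d*(z-o[2])/d[2])
def proj(K,M,p):
    c=np.linalg.inv(M)@np.append(p,1.);q=K@c[:3];return q[:2]/q[2]
def blobs(im,K,M,lo,hi,z,amin=60):
    hsv=cv2.cvtColor(im,cv2.COLOR_BGR2HSV);m=cv2.inRange(hsv,np.array(lo),np.array(hi))
    out=[]
    for c in cv2.findContours(m,cv2.RETR_EXTERNAL,cv2.CHAIN_APPROX_NONE)[0]:
        if cv2.contourArea(c)<amin: continue
        r=cv2.minAreaRect(c);b=cv2.boxPoints(r)
        P=ray(K,M,*r[0],z);B=np.array([ray(K,M,*q,z)[:2] for q in b])
        e1=B[1]-B[0];e2=B[2]-B[1];L=e1 if np.linalg.norm(e1)>np.linalg.norm(e2) else e2
        out.append((np.round(r[0],0),round(cv2.contourArea(c)),np.round(P[:2],4),'ang',round(float(np.degrees(np.arctan2(L[1],L[0]))),1),'size',np.round([np.linalg.norm(e1),np.linalg.norm(e2)],3)))
    return out
E
python3 - <<'E'
from h import *
s=get_state();print({k:np.round(v,3) for k,v in s.items()})
for n in("scene","top","wrist"):
    im,K,M=shot(n,n+"0.png");print(n,K.round(1).tolist(),M.round(3).tolist())
E
```

```text
{'clock': np.float64(0.0), 'q': array([ 1.233,  0.69 , -0.195,  1.566,  0.157,  0.903, -0.215]), 'qd': array([ 0.001,  0.001, -0.   ,  0.   ,  0.001, -0.002, -0.   ]), 'joint_torque': array([-1.0000e-03, -5.2757e+01, -1.2680e+00, -1.5343e+01, -5.3000e-02,
        7.0000e-03,  0.0000e+00]), 'tool_pos': array([ 0.227, -0.582,  0.238]), 'eef_rot': array([ 0.983,  0.185, -0.   , -0.001]), 'contact_force': array([-0.493, -0.226, -0.02 ]), 'moment': array([-0.006,  0.014,  0.04 ]), 'finger_force': np.float64(0.0), 'opening': np.float64(1.002)}
scene [[399.4, 0.0, 325.0], [0.0, 399.4, 199.3], [0.0, 0.0, 1.0]] [[-0.928, -0.197, 0.317, 0.217], [-0.373, 0.442, -0.816, 0.725], [0.02, -0.875, -0.483, 0.584], [0.0, 0.0, 0.0, 1.0]]
top [[517.2, 0.0, 318.5], [0.0, 517.2, 203.8], [0.0, 0.0, 1.0]] [[0.026, -0.987, 0.158, 0.339], [-0.999, -0.03, -0.022, -0.044], [0.027, -0.158, -0.987, 1.354], [0.0, 0.0, 0.0, 1.0]]
wrist [[353.7, 0.0, 317.4], [0.0, 353.7, 193.9], [0.0, 0.0, 1.0]] [[0.364, -0.889, -0.277, 0.298], [-0.932, -0.348, -0.106, -0.553], [-0.002, 0.297, -0.955, 0.384], [0.0, 0.0, 0.0, 1.0]]
```

View pics/top0.png

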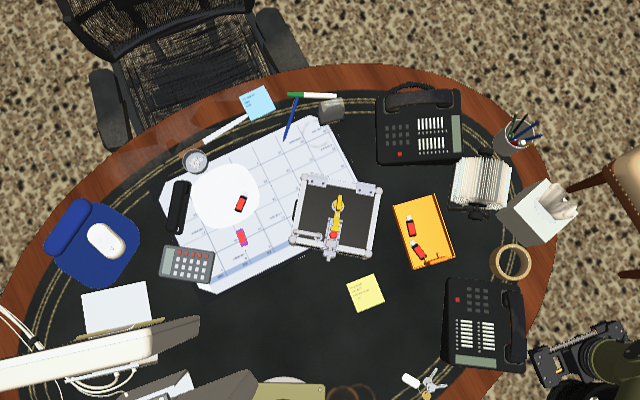

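View pics/scene0.png

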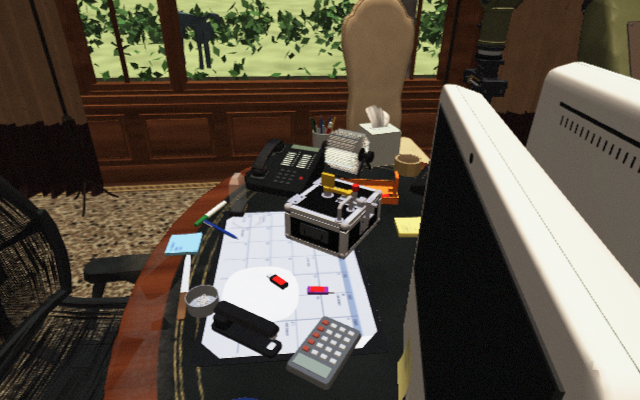

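The top view shows the case near (335,215), the tray at (424,232) with at least two sticks, one desk stick at (240,204), the purple decoy at (241,238), and the stapler, clips and calculator on the left. Next I'll measure these.

Run:
```python
from h import *
im,K,M=shot("top")
print("red z.008");[print(b) for b in blobs(im,K,M,[0,150,90],[6,255,255],.008,8)]
print("orange");[print(b) for b in blobs(im,K,M,[10,150,120],[22,255,255],.024,100)]
print("yellow");[print(b) for b in blobs(im,K,M,[20,120,120],[33,255,255],.12,20)]
# case lid corners / white
c=cv2.resize(im[165:285,280:480],None,fx=4,fy=4,interpolation=cv2.INTER_CUBIC);cv2.imwrite("pics/topc.png",c)
for p in[(334,200),(334,235),(424,232)]: print(p,ray(K,M,*p,.14 if p[0]<400 else .02).round(3))
```

```text
red z.008
(array([457., 299.]), 14, array([ 0.3177, -0.4383]), 'ang', -88.5, 'size', array([0.01, 0.01]))
(array([419., 251.]), 59, array([ 0.4374, -0.3409]), 'ang', -142.5, 'size', array([0.015, 0.031]))
(array([241., 237.]), 38, array([0.462 , 0.1237]), 'ang', -159.0, 'size', array([0.013, 0.025]))
(array([333., 234.]), 30, array([ 0.4765, -0.1146]), 'ang', -178.8, 'size', array([0.016, 0.016]))
(array([411., 228.]), 59, array([ 0.4979, -0.3201]), 'ang', -167.6, 'size', array([0.016, 0.032]))
(array([240., 204.]), 60, array([0.5492, 0.1314]), 'ang', -18.7, 'size', array([0.032, 0.016]))
(array([400., 154.]), 10, array([ 0.6975, -0.2888]), 'ang', -179.9, 'size', array([0.008, 0.011]))
orange
(array([472., 384.]), 458, array([ 0.1115, -0.468 ]), 'ang', -149.4, 'size', array([0.046, 0.079]))
(array([532., 296.]), 586, array([ 0.3308, -0.6275]), 'ang', -166.2, 'size', array([0.055, 0.111]))
(array([547., 258.]), 105, array([ 0.4299, -0.669 ]), 'ang', -154.9, 'size', array([0.018, 0.073]))
(array([424., 231.]), 1695, array([ 0.4896, -0.3501]), 'ang', -162.3, 'size', array([0.117, 0.178]
[... 207 characters left out ...]
([464.,  98.]), 1090, array([ 0.8553, -0.4626]), 'ang', -127.1, 'size', array([0.07 , 0.256]))
(array([309.,  80.]), 182, array([ 0.8903, -0.0393]), 'ang', -152.9, 'size', array([0.041, 0.082]))
(array([353.,  77.]), 562, array([ 0.9042, -0.1574]), 'ang', -150.1, 'size', array([0.062, 0.106]))
yellow
(array([426., 396.]), 31, array([ 0.0987, -0.3304]), 'ang', -88.8, 'size', array([0.018, 0.013]))
(array([422., 231.]), 2108, array([ 0.479 , -0.3231]), 'ang', -162.0, 'size', array([0.098, 0.159]))
(array([337., 213.]), 192, array([ 0.5167, -0.1172]), 'ang', -5.8, 'size', array([0.089, 0.02 ]))
(334, 200) [ 0.544 -0.108  0.14 ]
(334, 235) [ 0.461 -0.11   0.14 ]
(424, 232) [ 0.487 -0.351  0.02 ]
```

View pics/topc.png

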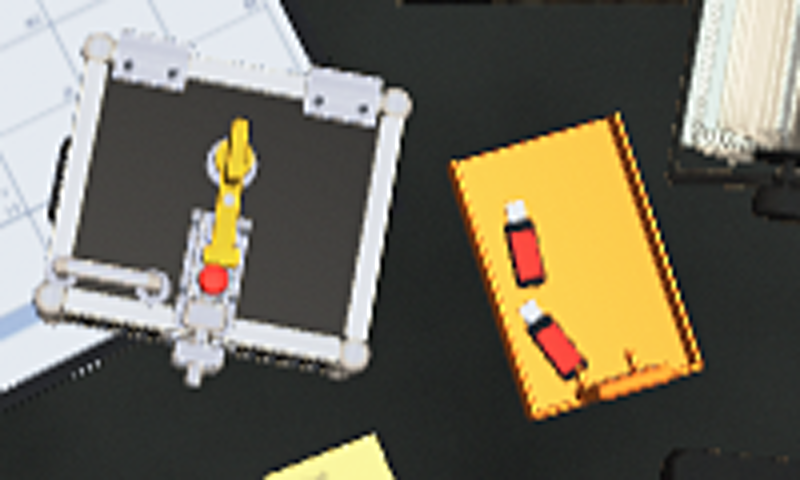

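The crop shows two sticks in the tray, the grip plate at the tray's near end, and the case yawed about -10° with knob and keeper clear. Next I'll compute the frames and add a planning helper.

```bash
cat >> h.py <<'E'
def plan(p,yaw=None,lean=0,st=None):
    """p: TCP world target; yaw (deg) of finger-closing line; prints tool turn, then shift in turned tool axes"""
    st=st or get_state();R0=R.from_quat(st["eef_rot"])
    if yaw is None: R1=R0
    else:
        best=None
        for y in(yaw,yaw+180):
            c,s=np.cos(np.radians(y)),np.sin(np.radians(y))
            Y=np.array([c,s,0]);Z=np.array([0,0,-1.]);X=np.cross(Y,Z)
            Rt=R.from_matrix(np.array([X,Y,Z]).T)
            a=(R0.inv()*Rt).magnitude()
            if best is None or a<best[0]: best=(a,Rt)
        R1=best[1]
    d=np.array(p)-st["tool_pos"]
    print("turn",(R0.inv()*R1).as_rotvec().round(3),"then shift",R1.inv().apply(d).round(4)," (shift in untured axes",R0.inv().apply(d).round(4),")")
E
python3 - <<'E'
from h import *
im,K,M=shot("top")
c=lambda u,v,z:ray(K,M,280+u/4,165+v/4,z)[:2]
z=.099
RL,RR,FL,FR=c(100,47,z),c(395,103,z),c(52,300,z),c(352,354,z)
print(np.linalg.norm(RL-RR),np.linalg.norm(RL-FL),np.linalg.norm(RR-FR))
o=(RL+RR+FL+FR)/4
v=(RL+RR-FL-FR);w=(RL+FL-RR-FR);a=np.arctan2(v[1],v[0]);b=np.arctan2(-w[0],w[1])
print(o,np.degrees([a,b]))
print("knob",c(214,280,.149),"keeper",c(237,155,.159))
print("tray corners",c(452,160,.024),c(618,115,.024),c(702,370,.024),c(535,418,.0),"gripplate",c(640,383,.074))
E
```

```text
0.18585022037097804 0.15950882902076294 0.15767293378192201
[ 0.51438756 -0.11675639] [-8.92951378 -8.85046762]
knob [ 0.45986578 -0.10845466] keeper [ 0.53267479 -0.11979509]
tray corners [ 0.55552037 -0.26903158] [ 0.58882777 -0.37842956] [ 0.42330634 -0.43142176] [ 0.39050416 -0.32811416] gripplate [ 0.41104137 -0.3780435 ]
```

```bash
cat >> h.py <<'E'
CO=np.array([0.5135,-0.1167]);CA=np.radians(-8.9)
def case(x,y,z): # mm -> world m
    c,s=np.cos(CA),np.sin(CA);return np.array([CO[0]+(c*x-s*y)/1e3,CO[1]+(s*x+c*y)/1e3,z/1e3])
E
python3 -c "
from h import *
plan(case(22,0,260),81.1)"
```

```text
turn [-0.001  0.     0.527] then shift [ 0.2331 -0.5041 -0.0217]  (shift in untured axes [ 0.4551 -0.3184 -0.0214] )
```

```bash
python3 -m jog '[[[0,0,-0.02,0,0,0.176],[0,0,0,0,0,0.176],[0,0,0,0,0,0.175],[0.0233,-0.0504,0,0,0,0],[0.0233,-0.0504,0,0,0,0],[0.0233,-0.0504,0,0,0,0],[0.0233,-0.0504,0,0,0,0],[0.0233,-0.0504,0,0,0,0],[0.0233,-0.0504,0,0,0,0],[0.0233,-0.0504,0,0,0,0],[0.0233,-0.0504,0,0,0,0],[0.0233,-0.0504,0,0,0,0]]]' 0.05 20
python3 -m jog '[[[0.0233,-0.0504,0,0,0,0],[0,0,0,0,0,0],[0,0,0,0,0,0],[0,0,0,0,0,0]]]'
python3 - <<'E'
from h import *
im,K,M=shot("wrist","w1.png")
plan(case(22,0,260),81.1)
[print(b) for b in blobs(im,K,M,[20,120,100],[33,255,255],.159,100)]
[print(b) for b in blobs(im,K,M,[0,150,90],[6,255,255],.149,40)]
E
```

```text
clock: 1.75
tool_pos: [0.5053, -0.165, 0.2588]
eef_rot: [0.997, -0.077, 0.0, 0.0]
contact_force: [1.1, -1.0, -0.8]
opening: 0.567
finger_force: 0.0
clock: 2.25
tool_pos: [0.5343, -0.1222, 0.2587]
eef_rot: [0.997, -0.079, -0.0, 0.001]
contact_force: [0.3, -0.3, 0.3]
opening: 0.569
finger_force: 0.0
turn [ 0.001  0.    -0.003] then shift [ 0.0006 -0.0021 -0.0013]  (shift in untured axes [ 0.0005 -0.0021 -0.0013] )
(array([167., 337.]), 340, array([0.4309, 0.0211]), 'ang', 165.6, 'size', array([0.011, 0.063]))
(array([467., 336.]), 309, array([ 0.3922, -0.2249]), 'ang', -3.0, 'size', array([0.064, 0.01 ]))
(array([578., 240.]), 112, array([ 0.4665, -0.311 ]), 'ang', -72.3, 'size', array([0.032, 0.003]))
(array([313., 202.]), 1687, array([ 0.528 , -0.1177]), 'ang', 173.1, 'size', array([0.019, 0.072]))
(array([521., 153.]), 12098, array([ 0.5412, -0.2675]), 'ang', -157.0, 'size', array([0.066, 0.112]))
(array([602., 298.]), 88, array([ 0.4035, -0.3406]), 'ang', -99.1, 'size', array([0.009, 0.009]))
(array([313., 271.]), 375, array([ 0.4668, -0.1073]), 'ang', 171.2, 'size', array([0.016, 0.022]))
(array([127., 242.]), 214, array([0.5151, 0.0334]), 'ang', -157.8, 'size', array([0.009, 0.019]))
(array([513., 205.]), 322, array([ 0.4985, -0.2671]), 'ang', -140.8, 'size', array([0.011, 0.02 ]))
(array([ 97., 174.]), 337, array([0.5716, 0.0383]), 'ang', 160.8, 'size', array([0.01 , 0.021]))
(array([494., 157.]), 351, array([ 0.5382, -0.2534]), 'ang', -166.4, 'size', array([0.011, 0.021]))
```

View pics/w1.png

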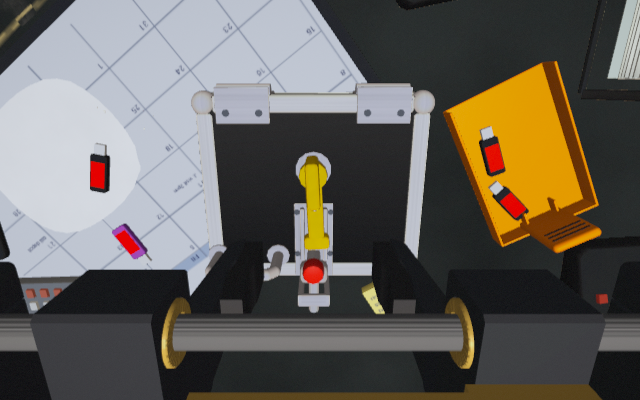

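The wrist view shows the keeper and knob in line with the case axis (u≈313, i.e. on the finger centre line), as predicted. I'll go down and swing the keeper.

```bash
python3 -m jog '[[[0,-0.002,0.03,0,0,0],[0,0,0.04,0,0,0],[0,0,0.04,0,0,0],[0,0,0.02,0,0,0],[0,0,0,0,0,0],[0,0,0,0,0,0]]]'
python3 -m jog '[[[0,0,0,0,0,0],[0,0,0,0,0,0],[0,0,0,0,0,0],[0,0,0,0,0,0],[0,0,0,0,0,0]]]' 0 15
```

```text
clock: 3.05
tool_pos: [0.5359, -0.1192, 0.1296]
eef_rot: [0.997, -0.078, 0.001, 0.0]
contact_force: [0.4, -0.2, -0.2]
opening: 0.566
finger_force: 0.0
clock: 3.68
tool_pos: [0.5355, -0.1186, 0.1289]
eef_rot: [0.997, -0.078, 0.0, 0.0]
contact_force: [-1.3, -0.1, 1.8]
opening: 0.111
finger_force: 15.0
```

```bash
python3 -m jog '[[[0,0,0,0,0,-0.157],[0,0,0,0,0,-0.157],[0,0,0,0,0,-0.157],[0,0,0,0,0,-0.157],[0,0,0,0,0,-0.157],[0,0,0,0,0,-0.157],[0,0,0,0,0,-0.157],[0,0,0,0,0,-0.157],[0,0,0,0,0,-0.157],[0,0,0,0,0,-0.157],[0,0,0,0,0,0],[0,0,0,0,0,0]]]'
python3 -m jog '[[[0,0,0,0,0,0],[0,0,0,0,0,0],[0,0,0,0,0,0],[0,0,-0.04,0,0,0],[0,0,-0.04,0,0,0],[0,0,0,0,0,0]]]' 0.05
python3 - <<'E'
from h import *
print(get_state()["q"].round(2))
plan(case(-55,0,200),81.1)
im,K,M=shot("wrist","w2.png")
E
```

```text
clock: 5.18
tool_pos: [0.5388, -0.123, 0.1289]
eef_rot: [0.761, 0.648, 0.001, 0.004]
contact_force: [5.9, -8.4, -4.9]
opening: 0.109
finger_force: 15.0
clock: 5.92
tool_pos: [0.5373, -0.1179, 0.2114]
eef_rot: [0.76, 0.65, 0.002, 0.002]
contact_force: [-0.0, 0.4, -1.3]
opening: 0.563
finger_force: 0.0
[ 0.44  0.66 -0.52  1.82  0.45  0.77 -0.47]
turn [ 0.004 -0.005  1.571] then shift [-0.0787  0.0025  0.0114]  (shift in untured axes [-0.0025 -0.0787  0.011 ] )
```

View pics/w2.png

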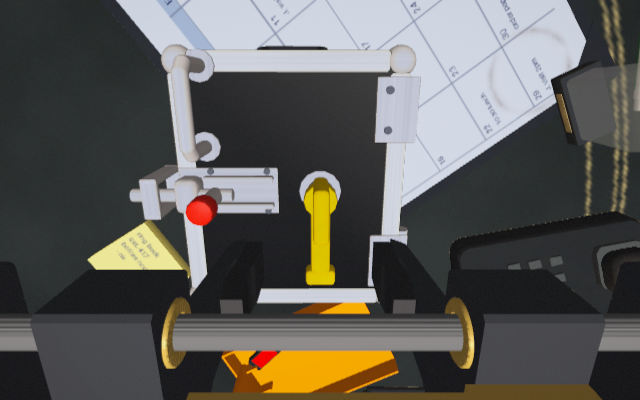

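Keeper strut now points at -y (image (320,235) downwards): fully aside. Knob next.

```bash
sed -i 's/CO=np.array.*;/CO=np.array([0.5155,-0.1160]);/' h.py
python3 -m jog '[[[0,0,0,0,0,0.157],[0,0,0,0,0,0.157],[0,0,0,0,0,0.157],[0,0,0,0,0,0.157],[0,0,0,0,0,0.157],[0,0,0,0,0,0.157],[0,0,0,0,0,0.157],[0,0,0,0,0,0.157],[0,0,0,0,0,0.157],[0,0,0,0,0,0.157],[-0.04,0.001,0,0,0,0],[-0.038,0.001,0,0,0,0]]]'
python3 -c "
from h import *
plan(case(-55,0,122),81.1)
im,K,M=shot('wrist')
[print(b) for b in blobs(im,K,M,[0,150,90],[6,255,255],.149,300)]"
```

```text
clock: 7.48
tool_pos: [0.4559, -0.1079, 0.2074]
eef_rot: [0.997, -0.077, -0.002, 0.0]
contact_force: [-0.7, -0.0, -1.2]
opening: 0.568
finger_force: 0.0
turn [0.001 0.003 0.001] then shift [ 0.0051 -0.0012  0.0854]  (shift in untured axes [ 0.0053 -0.0013  0.0854] )
(array([314., 199.]), 632, array([ 0.4652, -0.1068]), 'ang', -144.9, 'size', array([0.017, 0.018]))
(array([ 90., 191.]), 340, array([0.4913, 0.0256]), 'ang', -157.4, 'size', array([0.008, 0.017]))
(array([556., 145.]), 492, array([ 0.4761, -0.2502]), 'ang', -142.3, 'size', array([0.01 , 0.019]))
(array([ 51., 104.]), 514, array([0.543 , 0.0299]), 'ang', 160.8, 'size', array([0.009, 0.02 ]))
(array([535.,  84.]), 561, array([ 0.5124, -0.2376]), 'ang', -166.9, 'size', array([0.01, 0.02]))
```

```bash
python3 -m jog '[[[0.006,-0.001,0,0,0,0],[0,0,0.04,0,0,0],[0,0,0.04,0,0,0],[0,0,0.005,0,0,0],[0,0,0,0,0,0]]]'
python3 -m jog '[[[0,0,0,0,0,0],[0,0,0,0,0,0],[0,0,0,0,0,0],[0,0,0,0,0,0],[0,0,0,0,0,0]]]' 0 25
python3 -m jog '[[[0.008,0,0,0,0,0],[0.008,0,0,0,0,0],[0.008,0,0,0,0,0],[0.008,0,0,0,0,0],[0.002,0,0,0,0,0],[0,0,0,0,0,0]]]'
```

```text
clock: 8.15
tool_pos: [0.4713, -0.1103, 0.1233]
eef_rot: [0.997, -0.079, 0.006, 0.001]
contact_force: [9.0, -3.3, -5.7]
opening: 0.567
finger_force: 4.5
clock: 8.78
tool_pos: [0.4646, -0.1075, 0.1233]
eef_rot: [0.997, -0.077, 0.0, -0.0]
contact_force: [2.3, 3.5, -5.2]
opening: 0.19
finger_force: 25.0
clock: 9.52
tool_pos: [0.4942, -0.1122, 0.1231]
eef_rot: [0.997, -0.077, -0.004, -0.001]
contact_force: [-5.5, 6.0, 0.1]
opening: 0.186
finger_force: 25.0
```

```bash
python3 -m jog '[[[0.003,0,0,0,0,0],[0,0,0,0,0,0],[0,0,0,0,0,0]]]'
python3 -m jog '[[[0,0,0,0,0,0],[0,0,0,0,0,0],[0,0,0,0,0,0],[0,0,-0.03,0,0,0],[0,0,-0.04,0,0,0],[-0.03,0,-0.02,0,0,0],[-0.05,0,-0.02,0,0,0],[0,0,0,0,0,0]]]' 0.05
python3 - <<'E'
from h import *
im,K,M=shot("wrist","w3.png")
[print(b) for b in blobs(im,K,M,[0,150,90],[6,255,255],.149,300)]
plan(case(-62,62,200),-8.9)
E
```

```text
clock: 9.9
tool_pos: [0.4942, -0.1122, 0.123]
eef_rot: [0.997, -0.077, -0.007, -0.001]
contact_force: [-9.9, 6.8, 4.6]
opening: 0.191
finger_force: 25.0
clock: 10.9
tool_pos: [0.4186, -0.1019, 0.2349]
eef_rot: [0.997, -0.078, -0.001, 0.0]
contact_force: [1.2, -0.3, -1.1]
opening: 0.568
finger_force: 0.0
(array([100., 150.]), 324, array([0.4749, 0.0353]), 'ang', -158.2, 'size', array([0.009, 0.018]))
(array([546., 104.]), 458, array([ 0.4591, -0.2546]), 'ang', -142.2, 'size', array([0.01, 0.02]))
(array([314.,  86.]), 534, array([ 0.4925, -0.1108]), 'ang', 171.5, 'size', array([0.016, 0.016]))
(array([63., 64.]), 494, array([0.5292, 0.0397]), 'ang', 159.3, 'size', array([0.01 , 0.021]))
(array([526.,  43.]), 528, array([ 0.4972, -0.2414]), 'ang', -167.2, 'size', array([0.01 , 0.021]))
turn [-1.00e-03 -2.00e-03  1.57e+00] then shift [-0.0627 -0.0332  0.0346]  (shift in untured axes [ 0.0331 -0.0628  0.0346] )
```

View pics/w3.png

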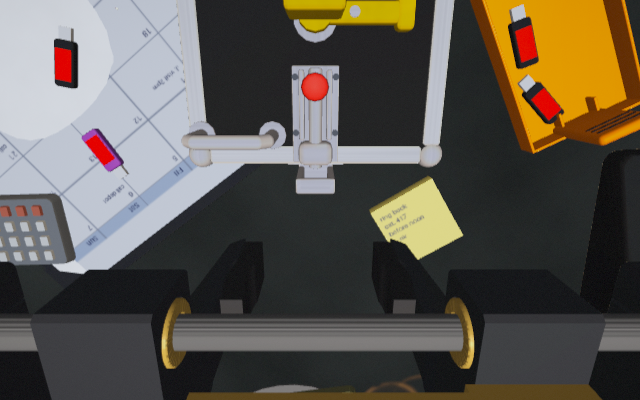

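Bolt fully drawn (knob at (314,86), rear end of its plate). The handle bar is at about (190..275,141).

```bash
python3 -c "
from h import *
im,K,M=shot('wrist')
print(ray(K,M,233,141,.139),case(-62,62,135))"
python3 -m jog '[[[0,0,0,0,0,-0.157],[0,0,0,0,0,-0.157],[0,0,0,0,0,-0.157],[0,0,0,0,0,-0.157],[0,0,0,0,0,-0.157],[0,0,0,0,0,-0.157],[0,0,0,0,0,-0.157],[0,0,0,0,0,-0.157],[0,0,0,0,0,-0.157],[0,0,0,0,0,-0.157],[0.03,0.016,0,0,0,0],[0.03,0.016,0,0,0,0]]]'
python3 -m jog '[[[0,0,0,0,0,0],[0,0,0,0,0,0]]]'
python3 -c "
from h import *
plan(case(-62,62,116),-8.9)"
```

```text
[ 0.46878925 -0.05054163  0.139     ] [ 0.46383853 -0.04515444  0.135     ]
clock: 12.5
tool_pos: [0.4648, -0.0471, 0.2332]
eef_rot: [0.761, 0.649, 0.001, -0.0]
contact_force: [-0.5, -0.2, 0.2]
opening: 0.571
finger_force: 0.0
clock: 12.75
tool_pos: [0.463, -0.0479, 0.2331]
eef_rot: [0.76, 0.65, -0.0, -0.0]
contact_force: [-0.4, -0.9, 0.5]
opening: 0.563
finger_force: 0.0
turn [-0.001  0.    -0.001] then shift [0.0028 0.0004 0.1171]  (shift in untured axes [0.0028 0.0005 0.1171] )
```

```bash
python3 -m jog '[[[0,0.002,0.04,0,0,0],[0,0,0.04,0,0,0],[0,0,0.037,0,0,0],[0,0,0,0,0,0],[0,0,0,0,0,0]]]'
python3 -m jog '[[[0,0,0,0,0,0],[0,0,0,0,0,0],[0,0,0,0,0,0],[0,0,0,0,0,0],[0,0,0,0,0,0]]]' 0 25
python3 -c "
import numpy as np
t=np.radians(161.7-np.arange(0,103,6));p=159.06*np.c_[np.cos(t),np.sin(t)];print(np.diff(p,axis=0).round(1).tolist())"
```

```text
clock: 13.38
tool_pos: [0.4651, -0.0481, 0.1175]
eef_rot: [0.76, 0.649, 0.0, 0.0]
contact_force: [1.4, -0.8, 0.3]
opening: 0.567
finger_force: 0.0
clock: 14.0
tool_pos: [0.4658, -0.0477, 0.117]
eef_rot: [0.76, 0.65, 0.001, 0.001]
contact_force: [2.9, -1.2, 2.5]
opening: 0.101
finger_force: 24.8
[[6.0, 15.5], [7.6, 14.8], [9.1, 13.9], [10.5, 12.9], [11.8, 11.7], [13.0, 10.4], [14.0, 9.0], [14.9, 7.5], [15.6, 5.9], [16.1, 4.2], [16.5, 2.5], [16.6, 0.8], [16.6, -1.0], [16.4, -2.7], [16.1, -4.4], [15.5, -6.0], [14.8, -7.6]]
```

Opening 0.101×88 = 8.9 mm: on the bar. I'll raise the lid along its arc.

```bash
python3 -m jog '[[[0,0.006,-0.0155,0,0,0],[0,0.0076,-0.0148,0,0,0],[0,0.0091,-0.0139,0,0,0],[0,0.0105,-0.0129,0,0,0],[0,0.0118,-0.0117,0,0,0],[0,0.013,-0.0104,0,0,0],[0,0.014,-0.009,0,0,0],[0,0.0149,-0.0075,0,0,0]]]'
python3 -m jog '[[[0,0.0156,-0.0059,0,0,0],[0,0.0161,-0.0042,0,0,0],[0,0.0165,-0.0025,0,0,0],[0,0.0166,-0.0008,0,0,0],[0,0.0166,0.001,0,0,0],[0,0.0164,0.0027,0,0,0],[0,0.0161,0.0044,0,0,0],[0,0.0155,0.006,0,0,0],[0,0,0,0,0,0]]]'
python3 - <<'E'
from h import *
p=get_state()["tool_pos"];d=p[:2]-CO;c,s=np.cos(CA),np.sin(CA)
x=(c*d[0]+s*d[1])*1e3;z=p[2]*1e3+19;print(x,z,161.7-np.degrees(np.arctan2(z-85,x-89)),np.hypot(x-89,z-85),get_state()["q"].round(2))
E
```

```text
clock: 15.0
tool_pos: [0.5458, -0.0609, 0.2102]
eef_rot: [0.76, 0.65, -0.004, -0.004]
contact_force: [-4.0, 1.2, -9.8]
opening: 0.09
finger_force: 26.0
clock: 16.12
tool_pos: [0.6772, -0.0816, 0.2094]
eef_rot: [0.76, 0.65, -0.002, -0.001]
contact_force: [0.9, 0.2, -9.0]
opening: 0.086
finger_force: 25.4
154.37967240300057 228.35775391378198 96.21581025491156 157.56251829267057 [ 0.3   0.84 -0.51  1.39  0.44  1.03 -0.45]
```

```bash
python3 -m jog '[[[0,0,0,0,0,0],[0,0,0,0,0,0],[0,0,-0.02,0,0,0],[0,0.001,-0.03,0,0,0],[0,0.002,-0.03,0,0,0],[0,0,-0.03,0,0,0],[0,0,0,0,0,0]]]' 0.022
python3 - <<'E'
from h import *
im,K,M=shot("scene","s2.png")
im,K,M=shot("wrist","w4.png")
im,K,M=shot("top")
[print(b) for b in blobs(im,K,M,[0,150,90],[6,255,255],.008,20)]
E
```

```text
clock: 17.0
tool_pos: [0.6828, -0.0811, 0.3254]
eef_rot: [0.76, 0.65, 0.003, 0.002]
contact_force: [0.2, 0.3, 0.0]
opening: 0.248
finger_force: 0.0
(array([241., 237.]), 38, array([0.462 , 0.1237]), 'ang', -159.0, 'size', array([0.013, 0.025]))
(array([240., 204.]), 60, array([0.5492, 0.1314]), 'ang', -18.7, 'size', array([0.032, 0.016]))
```

View pics/s2.png

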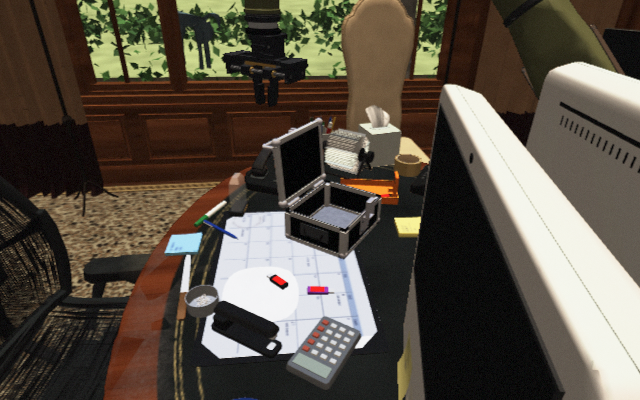

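The scene view shows the lid standing open past upright, the case empty, and one desk stick at (278,281) beside the purple decoy. I'll do the desk stick first.

```bash
python3 -c "
from h import *
plan([.549,.131,.2],71.3)"
```

```text
turn [-1.0e-03 -0.0e+00 -1.4e+00] then shift [0.1929 0.1593 0.121 ]  (shift in untured axes [ 0.1898 -0.1629  0.1211] )
```

```bash
python3 -m jog '[[[0,0,0,0,0,-0.175],[0,0,0,0,0,-0.175],[0,0,0,0,0,-0.175],[0,0,0,0,0,-0.175],[0,0,0,0,0,-0.175],[0,0,0,0,0,-0.175],[0,0,0,0,0,-0.175],[0,0,0,0,0,-0.175],[0.048,0.04,0.01,0,0,0],[0.048,0.04,0.03,0,0,0],[0.048,0.04,0.04,0,0,0],[0.048,0.04,0.04,0,0,0]]]' 0.045
python3 -m jog '[[[0,0,0,0,0,0],[0,0,0,0,0,0],[0,0,0,0,0,0]]]'
python3 - <<'E'
from h import *
im,K,M=shot("wrist","w5.png")
[print(b) for b in blobs(im,K,M,[0,150,90],[6,255,255],.008,100)]
E
```

```text
clock: 18.65
tool_pos: [0.5629, 0.1095, 0.2156]
eef_rot: [0.163, 0.987, -0.0, -0.001]
contact_force: [1.6, 1.0, 0.2]
opening: 0.51
finger_force: 0.0
clock: 19.02
tool_pos: [0.5658, 0.1073, 0.2175]
eef_rot: [0.164, 0.986, -0.0, 0.001]
contact_force: [-0.3, 0.1, 0.2]
opening: 0.513
finger_force: 0.0
(array([336., 142.]), 452, array([0.5508, 0.1327]), 'ang', -17.6, 'size', array([0.016, 0.031]))
(array([300.,  56.]), 469, array([0.4636, 0.1253]), 'ang', 22.7, 'size', array([0.014, 0.029]))
```

View pics/w5.png

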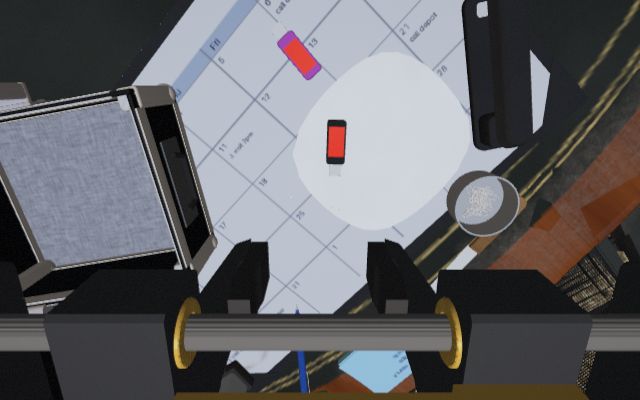

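The stick is at (336,142) on the white patch, with the fingers aligned to it.

```bash
python3 -c "
from h import *
plan([.5508,.1327,.004],72.4)"
```

```text
turn [ 0.     0.001 -0.023] then shift [0.0219 0.0196 0.2136]  (shift in untured axes [0.0225 0.0191 0.2136] )
```

```bash
python3 -m jog '[[[0.0219,0.0196,0.03,0,0,-0.023],[0,0,0.05,0,0,0],[0,0,0.05,0,0,0],[0,0,0.05,0,0,0],[0,0,0.02,0,0,0],[0,0,0.01,0,0,0],[0,0,0.003,0,0,0],[0,0,0,0,0,0]]]'
python3 -m jog '[[[0,0,0,0,0,0],[0,0,0,0,0,0],[0,0,0,0,0,0],[0,0,0,0,0,0]]]' 0 20
python3 -m jog '[[[0,0,-0.04,0,0,0],[0,0,-0.05,0,0,0],[0,0,-0.05,0,0,0],[0,0,-0.03,0,0,0],[0,0,0,0,0,0]]]'
python3 -c "
from h import *
plan(case(-10,30,120))"
```

```text
clock: 20.08
tool_pos: [0.5511, 0.1347, 0.0056]
eef_rot: [0.151, 0.988, 0.001, 0.001]
contact_force: [0.1, 0.0, -0.8]
opening: 0.514
finger_force: 0.0
clock: 20.58
tool_pos: [0.5504, 0.1344, 0.0047]
eef_rot: [0.151, 0.988, -0.0, 0.0]
contact_force: [0.0, -0.3, 3.4]
opening: 0.21
finger_force: 19.9
clock: 21.2
tool_pos: [0.5514, 0.1351, 0.1765]
eef_rot: [0.151, 0.988, 0.001, 0.002]
contact_force: [0.6, -0.5, -0.4]
opening: 0.211
finger_force: 19.9
turn [0. 0. 0.] then shift [-0.0264 -0.2223  0.056 ]  (shift in untured axes [-0.0264 -0.2223  0.056 ] )
```

```bash
python3 -m jog '[[[-0.0044,-0.037,0,0,0,0],[-0.0044,-0.037,0,0,0,0],[-0.0044,-0.037,0,0,0,0],[-0.0044,-0.037,0,0,0,0],[-0.0044,-0.037,0,0,0,0],[-0.0044,-0.037,0,0,0,0],[0,0,0,0,0,0],[0,0,0.05,0,0,0],[0,0,0.05,0,0,0],[0,0,0,0,0,0]]]'
python3 -m jog '[[[0,0,0,0,0,0],[0,0,0,0,0,0],[0,0,0,0,0,0],[0,0,-0.06,0,0,0],[0,0,-0.06,0,0,0],[0,0,-0.06,0,0,0],[0,0,-0.03,0,0,0],[0,0,0,0,0,0]]]' 0.045
python3 - <<'E'
from h import *
print(get_state()["q"].round(2))
im,K,M=shot("wrist","w6.png")
plan([.411,-.377,.16],17.8)
E
```

```text
clock: 22.45
tool_pos: [0.5063, -0.0842, 0.0714]
eef_rot: [0.15, 0.989, -0.0, -0.004]
contact_force: [-0.3, 0.9, 0.2]
opening: 0.207
finger_force: 19.9
clock: 23.45
tool_pos: [0.5103, -0.0851, 0.2872]
eef_rot: [0.152, 0.988, -0.0, 0.003]
contact_force: [-0.2, 0.4, -0.3]
opening: 0.512
finger_force: 0.0
[ 0.65  0.62 -0.95  1.81  0.59  1.02  0.73]
turn [0.001 0.002 0.956] then shift [-0.2475 -0.1825  0.1253]  (shift in untured axes [ 0.0066 -0.3074  0.1254] )
```

View pics/w6.png

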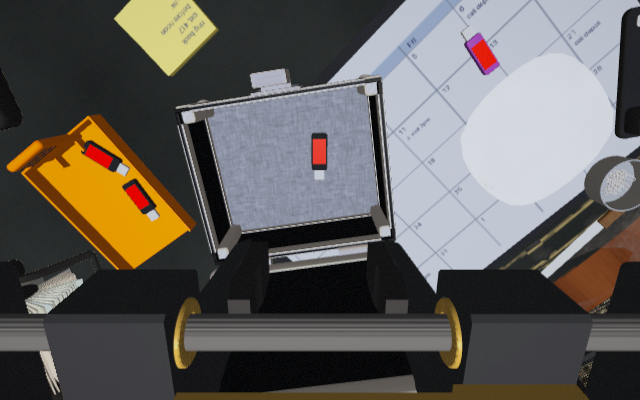

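The stick lies on the case floor at (319,152); the tray still holds two sticks, (100,156) and (138,196). On to the tray.

```bash
python3 -m jog '[[[0,0,0,0,0,0.16],[0,0,0,0,0,0.16],[0,0,0,0,0,0.16],[0,0,0,0,0,0.16],[0,0,0,0,0,0.16],[0,0,0,0,0,0.156],[-0.0413,-0.0305,0,0,0,0],[-0.0413,-0.0305,0,0,0,0],[-0.0413,-0.0305,0,0,0,0],[-0.0413,-0.0305,0,0,0,0],[-0.0413,-0.0305,0,0,0,0],[-0.0413,-0.0305,0.01,0,0,0]]]'
python3 -m jog '[[[0,0,0.05,0,0,0],[0,0,0.03,0,0,0],[0,0,0,0,0,0],[0,0,0,0,0,0]]]'
python3 - <<'E'
from h import *
im,K,M=shot("wrist","w7.png")
plan([.411,-.377,.041],17.8)
[print(b) for b in blobs(im,K,M,[8,150,120],[22,255,255],.074,300)]
E
```

```text
clock: 25.0
tool_pos: [0.4093, -0.3786, 0.2732]
eef_rot: [0.589, 0.808, -0.0, -0.001]
contact_force: [1.0, 0.4, -0.2]
opening: 0.51
finger_force: 0.0
clock: 25.5
tool_pos: [0.411, -0.3771, 0.1948]
eef_rot: [0.589, 0.808, 0.0, 0.0]
contact_force: [0.6, 0.5, 0.7]
opening: 0.508
finger_force: 0.0
turn [0.001 0.001 0.001] then shift [ 0.0004 -0.0003  0.1544]  (shift in untured axes [ 0.0006 -0.0004  0.1544] )
(array([416., 166.]), 21749, array([ 0.4772, -0.3374]), 'ang', 17.9, 'size', array([0.146, 0.099]))
```

View pics/w7.png

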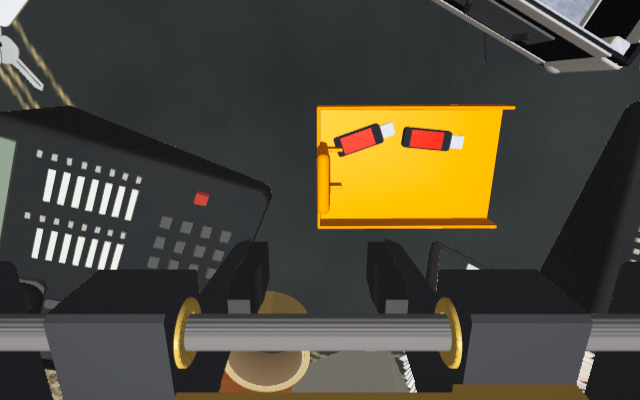

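The plate top is at about (323,180); a phone corner sits near (270,190), so I'll narrow the opening before going down.

```bash
python3 - <<'E'
from h import *
im,K,M=shot("wrist")
print(ray(K,M,323,180,.074),ray(K,M,270,190,.06))
E
python3 -m jog '[[[0,0,0,0,0,0],[0,0,0.04,0,0,0],[0,0,0.03,0,0,0],[0,0,0,0,0,0]]]' 0.032
```

```text
[ 0.41333592 -0.37036579  0.074     ] [ 0.37556515 -0.39549548  0.06      ]
clock: 26.1
tool_pos: [0.4096, -0.3767, 0.1234]
eef_rot: [0.589, 0.808, -0.0, -0.002]
contact_force: [-0.1, -0.4, -0.1]
opening: 0.366
finger_force: 0.0
```

```bash
python3 -m jog '[[[0.004,0.004,0.0,0,0,0],[0,0,0.03,0,0,0],[0,0,0.03,0,0,0],[0,0,0.022,0,0,0],[0,0,0,0,0,0],[0,0,0,0,0,0]]]'
python3 -m jog '[[[0,0,0,0,0,0],[0,0,0,0,0,0],[0,0,0,0,0,0],[0,0,0,0,0,0],[0,0,0,0,0,0],[0,0,0,0,0,0]]]' 0 45
```

```text
clock: 26.85
tool_pos: [0.4144, -0.3726, 0.044]
eef_rot: [0.589, 0.808, 0.0, 0.001]
contact_force: [-0.4, -0.5, -0.2]
opening: 0.361
finger_force: 0.0
clock: 27.6
tool_pos: [0.4136, -0.3725, 0.043]
eef_rot: [0.589, 0.808, -0.0, 0.001]
contact_force: [-1.1, 0.8, 6.3]
opening: 0.111
finger_force: 45.0
```

```bash
python3 -m jog '[[[0,0,-0.01,0,0,0],[0,0,-0.02,0,0,0],[0,0,-0.03,0,0,0],[0,0,-0.04,0,0,0],[0,0,-0.04,0,0,0],[0,0,-0.04,0,0,0],[0,0,-0.04,0,0,0],[0,0,-0.04,0,0,0],[0,0,-0.02,0,0,0],[0,0,-0.01,0,0,0],[0,0,0,0,0,0]]]'
python3 - <<'E'
from h import *
print(get_state()["q"].round(2))
plan(case(-125,0,335),-8.9)
E
```

```text
clock: 28.98
tool_pos: [0.4129, -0.3721, 0.3324]
eef_rot: [0.589, 0.808, -0.0, -0.0]
contact_force: [-0.3, -0.4, -1.2]
opening: 0.114
finger_force: 45.0
[ 1.08  0.56 -0.72  1.63  0.4   1.1   0.56]
turn [-0.     0.     0.466] then shift [ 0.2689 -0.0633 -0.0026]  (shift in untured axes [ 0.2687  0.0644 -0.0026] )
```

```bash
python3 -m jog '[[[0,0,0,0,0,0.08],[0,0,0,0,0,0.12],[0,0,0,0,0,0.12],[0,0,0,0,0,0.1],[0,0,0,0,0,0.046],[0.02,-0.005,0,0,0,0],[0.035,-0.008,0,0,0,0],[0.045,-0.01,0,0,0,0],[0.045,-0.01,0,0,0,0],[0.045,-0.01,0,0,0,0],[0.04,-0.01,0,0,0,0],[0.025,-0.005,0,0,0,0]]]'
python3 -m jog '[[[0.014,-0.005,0,0,0,0],[0,0,0,0,0,0],[0,0,0,0,0,0]]]'
python3 - <<'E'
from h import *
print(get_state()["q"].round(2))
plan(case(-125,0,335),-8.9)
im,K,M=shot("wrist","w8.png")
E
```

```text
clock: 30.48
tool_pos: [0.3939, -0.1092, 0.3315]
eef_rot: [0.759, 0.651, -0.001, -0.001]
contact_force: [0.1, 0.5, -1.5]
opening: 0.112
finger_force: 45.0
clock: 30.85
tool_pos: [0.3924, -0.0979, 0.3321]
eef_rot: [0.76, 0.65, -0.0, -0.0]
contact_force: [-0.0, 0.6, -1.8]
opening: 0.107
finger_force: 45.0
[ 0.63  0.32 -0.67  2.02  0.25  0.88 -0.34]
turn [-0.     0.    -0.001] then shift [ 0.0012 -0.0006 -0.0029]  (shift in untured axes [ 0.0012 -0.0006 -0.0029] )
```

View pics/w8.png

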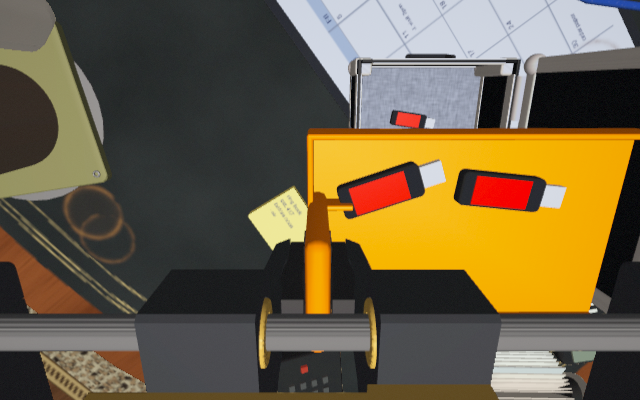

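The tray is level, aimed at the open case, both sticks still near (385,190) and (500,190). I'll tip it.

```bash
python3 -m jog '[[[0,0,0,0.06,0,0],[0,0,0,0.12,0,0],[0,0,0,0.11,0,0],[0,0,0,0.06,0,0],[0,0.01,0.015,0,0,0],[0,0.015,0.021,0,0,0],[0,0.0096,0.015,0,0,0],[0,0,0,0,0,0]]]'
python3 -m jog '[[[0,0,0,0.06,0,0],[0,0,0,0.1,0,0],[0,0,0,0.12,0,0],[0,0,0,0.1,0,0],[0,0,0,0.06,0,0],[0,0,0,0,0,0],[0,0,0,0,0,0],[0,0,0,0,0,0],[0,0,0,0,0,0],[0,0,0,0,0,0]]]'
python3 - <<'E'
from h import *
st=get_state();Rm=R.from_quat(st["eef_rot"]).as_matrix();print("lean",np.degrees(np.arccos(-Rm[2,2])),st["q"].round(2))
im,K,M=shot("wrist","w9.png");shot("top","t9.png")
E
```

```text
clock: 31.9
tool_pos: [0.4064, -0.0993, 0.2715]
eef_rot: [0.748, 0.64, -0.114, -0.133]
contact_force: [-0.1, 0.1, -1.5]
opening: 0.11
finger_force: 45.0
clock: 33.15
tool_pos: [0.4073, -0.0991, 0.2728]
eef_rot: [0.701, 0.6, -0.25, -0.292]
contact_force: [0.0, 0.9, -1.4]
opening: 0.108
finger_force: 45.0
lean 45.22857897150971 [ 0.43  0.84 -0.56  1.53  0.2   1.65 -0.36]
```

View pics/w9.png

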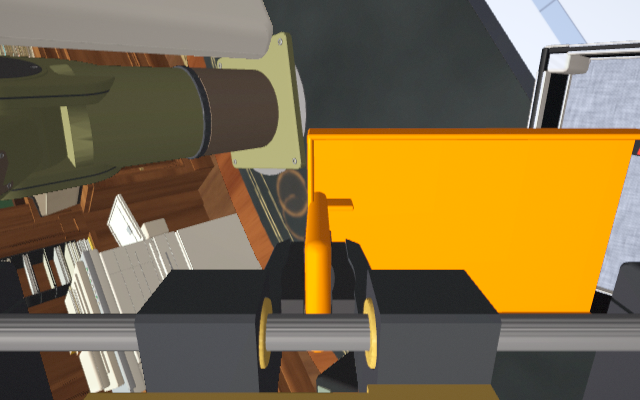

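The tray floor is bare: both sticks have slid out. I'll reverse the motion and take the tray back.

```bash
python3 -m jog '[[[0,0,0,-0.08,0,0],[0,0,0,-0.12,0,0],[0,0,0,-0.12,0,0],[0,0,0,-0.12,0,0],[0,-0.0173,-0.0255,0,0,0],[0,-0.0173,-0.0255,0,0,0],[0,0,0,-0.12,0,0],[0,0,0,-0.12,0,0],[0,0,0,-0.11,0,0],[0,0,0,0,0,0]]]'
python3 -c "
from h import *
plan([.4136,-.3725,.335],17.8)"
```

```text
clock: 34.5
tool_pos: [0.3902, -0.0968, 0.3327]
eef_rot: [0.76, 0.65, -0.002, -0.0]
contact_force: [-0.1, 0.3, -1.7]
opening: 0.11
finger_force: 45.0
turn [-0.003  0.002 -0.466] then shift [-0.2697 -0.062  -0.0023]  (shift in untured axes [-0.2688  0.0657 -0.0019] )
```

```bash
python3 -m jog '[[[-0.04,0.01,0,0,0,0],[-0.05,0.012,0,0,0,0],[-0.05,0.012,0,0,0,0],[-0.05,0.012,0,0,0,0],[-0.05,0.012,0,0,0,0],[-0.0288,0.0077,0,0,0,0],[0,0,0,0,0,-0.12],[0,0,0,0,0,-0.12],[0,0,0,0,0,-0.12],[0,0,0,0,0,-0.106],[0,0,0,0,0,0]]]'
python3 -c "
from h import *
plan([.4136,-.3725,.0445],17.8)"
```

```text
clock: 35.88
tool_pos: [0.4161, -0.3728, 0.3317]
eef_rot: [0.59, 0.808, 0.0, -0.001]
contact_force: [0.0, -0.4, -1.5]
opening: 0.117
finger_force: 45.0
turn [-0.001 -0.002 -0.001] then shift [ 0.001  -0.0023  0.2872]  (shift in untured axes [ 0.0003 -0.002   0.2872] )
```

```bash
python3 -m jog '[[[0.0005,-0.002,0.03,0,0,0],[0,0,0.05,0,0,0],[0,0,0.05,0,0,0],[0,0,0.05,0,0,0],[0,0,0.05,0,0,0],[0,0,0.03,0,0,0],[0,0,0.015,0,0,0],[0,0,0.008,0,0,0],[0,0,0,0,0,0],[0,0,0,0,0,0],[0,0,0.003,0,0,0],[0,0,0,0,0,0]]]'
python3 -m jog '[[[0,0,0.001,0,0,0],[0,0,0,0,0,0],[0,0,0,0,0,0]]]'
```

```text
clock: 37.38
tool_pos: [0.4138, -0.3728, 0.0466]
eef_rot: [0.589, 0.808, -0.0, 0.0]
contact_force: [-0.5, 0.1, -1.8]
opening: 0.112
finger_force: 45.0
clock: 37.75
tool_pos: [0.4139, -0.3726, 0.0454]
eef_rot: [0.589, 0.808, -0.0, 0.0]
contact_force: [-0.2, 1.0, -1.9]
opening: 0.112
finger_force: 45.0
```

Weight still carried; a couple of millimetres more.

```bash
python3 -m jog '[[[0,0,0.001,0,0,0],[0,0,0.001,0,0,0],[0,0,0,0,0,0],[0,0,0,0,0,0]]]'
python3 -m jog '[[[0,0,0,0,0,0],[0,0,0,0,0,0],[0,0,0,0,0,0]]]' 0.03
python3 -m jog '[[[0,0,-0.02,0,0,0],[0,0,-0.04,0,0,0],[0,0,-0.05,0,0,0],[0,0,-0.06,0,0,0],[0,0,-0.06,0,0,0],[0,0,-0.03,0,0,0],[0,0,0,0,0,0]]]'
python3 - <<'E'
from h import *
im,K,M=shot("top","t10.png")
cv2.imwrite("pics/t10c.png",cv2.resize(im[150:290,170:470],None,fx=2.6,fy=2.6,interpolation=cv2.INTER_CUBIC))
im,K,M=shot("wrist","w10.png")
plan(case(150,60,340),-8.9)
E
```

```text
clock: 38.25
tool_pos: [0.4139, -0.3726, 0.0434]
eef_rot: [0.589, 0.808, -0.0, 0.0]
contact_force: [-0.2, -1.0, -1.5]
opening: 0.109
finger_force: 45.0
clock: 38.62
tool_pos: [0.414, -0.3726, 0.0435]
eef_rot: [0.589, 0.808, 0.0, 0.0]
contact_force: [0.8, 0.4, -0.4]
opening: 0.342
finger_force: 0.0
clock: 39.5
tool_pos: [0.415, -0.3731, 0.3058]
eef_rot: [0.589, 0.808, -0.0, 0.003]
contact_force: [-0.3, 0.2, -0.9]
opening: 0.338
finger_force: 0.0
turn [-0.001 -0.     0.466] then shift [ 0.3292  0.2115 -0.0373]  (shift in untured axes [ 0.1991  0.3369 -0.0376] )
```

View pics/t10c.png

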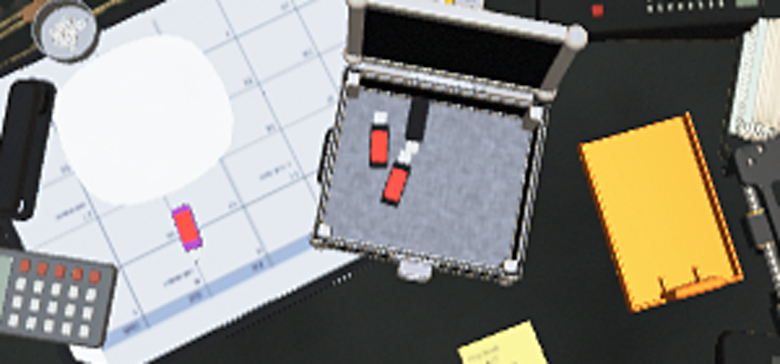

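All three sticks lie inside the case ((380,145), (417,120) face down, (397,182)); the tray stands level in its old place. Let me check that no other desk stick is hidden while heading for the handle.

```bash
python3 - <<'E'
import cv2,numpy as np
for f in("w4","w10","t10","s2"):
    im=cv2.imread(f"pics/{f}.png");h=cv2.cvtColor(im,cv2.COLOR_BGR2HSV)
    m=cv2.inRange(h,np.array([0,140,60]),np.array([7,255,255]))|cv2.inRange(h,np.array([174,140,60]),np.array([180,255,255]))
    n,_,s,c=cv2.connectedComponentsWithStats(m)
    print(f,[(c[i].round().astype(int).tolist(),int(s[i,4])) for i in range(1,n) if s[i,4]>14])
E
python3 -m jog '[[[0,0,-0.035,0,0,0.12],[0,0,0,0,0,0.12],[0,0,0,0,0,0.12],[0,0,0,0,0,0.106],[0.047,0.03,0,0,0,0],[0.047,0.03,0,0,0,0],[0.047,0.03,0,0,0,0],[0.047,0.03,0,0,0,0],[0.047,0.03,0,0,0,0],[0.047,0.03,0,0,0,0],[0.047,0.0315,0,0,0,0],[0,0,0,0,0,0]]]' 0.022
python3 - <<'E'
from h import *
im,K,M=shot("wrist","w11.png")
t=np.radians(161.7-96.2);x,z=89+159.06*np.cos(t),85+159.06*np.sin(t);print(x,z)
plan(case(x,60,z-19),-8.9)
E
```

```text
w4 [([103, 4], 200), ([315, 251], 367)]
w10 [([569, 151], 109), ([227, 172], 97), ([68, 307], 210), ([553, 397], 24)]
t10 [([351, 142], 40), ([514, 143], 29), ([399, 154], 18), ([315, 206], 80), ([322, 221], 78), ([241, 237], 59), ([457, 299], 24)]
s2 [([328, 130], 16), ([385, 195], 25), ([278, 280], 77), ([317, 289], 63), ([325, 322], 20), ([320, 328], 21), ([316, 335], 24), ([117, 346], 54), ([127, 344], 19), ([311, 341], 23), ([306, 348], 24), ([121, 378], 15), ([119, 386], 24)]
clock: 41.1
tool_pos: [0.6745, -0.0737, 0.3352]
eef_rot: [0.757, 0.653, 0.0, -0.003]
contact_force: [-0.8, -1.1, -0.3]
opening: 0.248
finger_force: 0.0
154.96110717690144 229.73843974562294
turn [-0.004 -0.     0.005] then shift [-0.0024  0.0049  0.1247]  (shift in untured axes [-0.0025  0.0055  0.1247] )
```

View pics/w11.png

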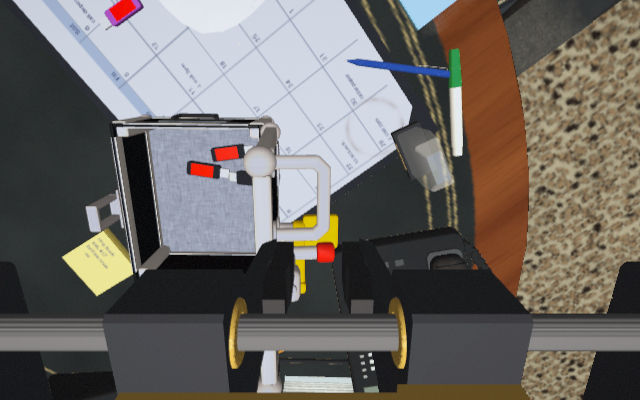

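No further sticks in view; the handle bow is at (300–328,160–238) behind the standing lid.

```bash
python3 -c "
from h import *
plan([.6776,-.0816,.2094],-8.9)"
```

```text
turn [-0.004 -0.     0.005] then shift [-0.0034  0.0048  0.1261]  (shift in untured axes [-0.0034  0.0053  0.126 ] )
```

```bash
python3 -m jog '[[[-0.003,0.006,0.03,0,0,0.005],[0,0,0.03,0,0,0],[0,-0.001,0.03,0,0,0],[0,0,0.03,0,0,0],[0,0,0.006,0,0,0],[0,0,0,0,0,0]]]'
python3 -m jog '[[[0,0,0,0,0,0],[0,0,0,0,0,0],[0,0,0,0,0,0],[0,0,0,0,0,0]]]' 0 25
```

```text
clock: 41.9
tool_pos: [0.6776, -0.0851, 0.2123]
eef_rot: [0.762, 0.648, -0.001, -0.0]
contact_force: [0.6, 0.6, 0.3]
opening: 0.251
finger_force: 0.0
clock: 42.4
tool_pos: [0.6782, -0.0841, 0.2131]
eef_rot: [0.761, 0.648, 0.0, 0.0]
contact_force: [-2.9, -0.5, 3.0]
opening: 0.096
finger_force: 24.8
```

```bash
python3 -m jog '[[[0,-0.0155,-0.006,0,0,0],[0,-0.0161,-0.0044,0,0,0],[0,-0.0164,-0.0027,0,0,0],[0,-0.0166,-0.001,0,0,0],[0,-0.0166,0.0008,0,0,0],[0,-0.0165,0.0025,0,0,0],[0,-0.0161,0.0042,0,0,0],[0,-0.0156,0.0059,0,0,0]]]'
python3 -m jog '[[[0,-0.0149,0.0075,0,0,0],[0,-0.014,0.009,0,0,0],[0,-0.013,0.0104,0,0,0],[0,-0.0118,0.0117,0,0,0],[0,-0.0105,0.0129,0,0,0],[0,-0.0091,0.0139,0,0,0],[0,-0.0076,0.0148,0,0,0],[0,-0.006,0.0155,0,0,0],[0,0,0,0,0,0],[0,0,0,0,0,0]]]'
```

```text
clock: 43.4
tool_pos: [0.5533, -0.064, 0.2135]
eef_rot: [0.762, 0.648, 0.003, 0.002]
contact_force: [5.7, -2.0, -4.5]
opening: 0.097
finger_force: 25.4
clock: 44.65
tool_pos: [0.4667, -0.05, 0.117]
eef_rot: [0.762, 0.648, 0.001, 0.001]
contact_force: [4.9, -3.1, -9.6]
opening: 0.091
finger_force: 25.4
```

```bash
python3 -m jog '[[[0,0,0.003,0,0,0],[0,0,0.003,0,0,0],[0,0,0.002,0,0,0],[0,0,0,0,0,0],[0,0,0,0,0,0]]]'
python3 -m jog '[[[0,0,0,0,0,0],[0,0,0,0,0,0],[0,0,0,0,0,0],[0,0,-0.03,0,0,0],[0,0,-0.05,0,0,0],[0,0,-0.04,0,0,0],[0,0,0,0,0,0]]]' 0.045
python3 - <<'E'
from h import *
plan(case(-25,0,122),81.1)
E
```

```text
clock: 45.28
tool_pos: [0.4656, -0.0495, 0.1113]
eef_rot: [0.761, 0.648, 0.001, 0.002]
contact_force: [-2.0, -2.3, 21.2]
opening: 0.084
finger_force: 23.0
clock: 46.15
tool_pos: [0.4662, -0.0492, 0.2316]
eef_rot: [0.761, 0.648, 0.002, 0.002]
contact_force: [-0.5, -0.5, 0.1]
opening: 0.513
finger_force: 0.0
turn [ 0.004 -0.005  1.566] then shift [0.0341 0.0584 0.1096]  (shift in untured axes [-0.0583  0.0337  0.1097] )
```

```bash
python3 -m jog '[[[0,0,0,0,0,0.157],[0,0,0,0,0,0.157],[0,0,0,0,0,0.157],[0,0,0,0,0,0.157],[0,0,0,0,0,0.157],[0,0,0,0,0,0.157],[0,0,0,0,0,0.157],[0,0,0,0,0,0.157],[0,0,0,0,0,0.157],[0,0,0,0,0,0.157],[0.0335,0.058,0.03,0,0,0],[0,0,0,0,0,0]]]'
python3 -m jog '[[[0,0,0,0,0,0],[0,0,0,0,0,0]]]' 0.05
python3 - <<'E'
from h import *
im,K,M=shot("wrist","w12.png")
[print(b) for b in blobs(im,K,M,[0,150,90],[6,255,255],.149,500)]
print(proj(K,M,case(-62,62,135)),proj(K,M,case(-79,-94,99)),proj(K,M,case(-79,94,99)))
plan(case(-25,0,122),81.1)
E
```

```text
clock: 47.65
tool_pos: [0.4838, -0.1069, 0.2011]
eef_rot: [0.997, -0.083, -0.002, 0.002]
contact_force: [-0.8, 1.0, 0.6]
opening: 0.512
finger_force: 0.0
clock: 47.9
tool_pos: [0.4845, -0.1014, 0.2037]
eef_rot: [0.997, -0.078, -0.0, -0.0]
contact_force: [-0.2, -0.3, -0.1]
opening: 0.568
finger_force: 0.0
(array([332., 197.]), 660, array([ 0.4948, -0.1112]), 'ang', 172.4, 'size', array([0.016, 0.019]))
[239.88650988 248.88243078] [451.47402352 247.87834113] [209.99017181 248.13315705]
turn [-0.     0.    -0.002] then shift [0.0078 0.0095 0.0819]  (shift in untured axes [0.0078 0.0095 0.0819] )
```

View pics/w12.png

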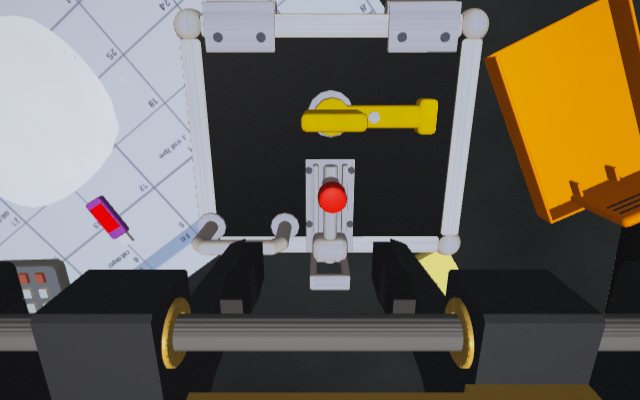

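Lid shut; knob at (332,197) still drawn, keeper aside. I'll grip the knob and shoot the bolt.

```bash
python3 -m jog '[[[0.007,0.0095,0,0,0,0],[0,0,0,0,0,0],[0,0,0.04,0,0,0],[0,0,0.035,0,0,0],[0,0,0.006,0,0,0],[0,0,0,0,0,0],[0,0,0,0,0,0]]]'
python3 -m jog '[[[0,0,0,0,0,0],[0,0,0,0,0,0],[0,0,0,0,0,0],[0,0,0,0,0,0],[0,0,0,0,0,0]]]' 0 30
python3 -m jog '[[[-0.008,0,0,0,0,0],[-0.008,0,0,0,0,0],[-0.008,0,0,0,0,0],[-0.008,0,0,0,0,0],[-0.002,0,0,0,0,0],[0,0,0,0,0,0],[0,0,0,0,0,0]]]'
```

```text
clock: 48.82
tool_pos: [0.4912, -0.1134, 0.1241]
eef_rot: [0.997, -0.08, 0.001, 0.0]
contact_force: [0.1, -0.7, 0.1]
opening: 0.569
finger_force: 0.0
clock: 49.45
tool_pos: [0.4907, -0.1117, 0.123]
eef_rot: [0.997, -0.079, 0.0, -0.001]
contact_force: [0.3, 5.4, 2.3]
opening: 0.185
finger_force: 30.0
clock: 50.32
tool_pos: [0.461, -0.1069, 0.1231]
eef_rot: [0.997, -0.079, 0.004, -0.001]
contact_force: [5.9, 5.0, -4.0]
opening: 0.187
finger_force: 30.0
```

```bash
python3 -m jog '[[[-0.004,0,0,0,0,0],[0,0,0,0,0,0],[0,0,0,0,0,0]]]'
python3 -m jog '[[[0,0,0,0,0,0],[0,0,0,0,0,0],[0,0,0,0,0,0],[0,0,-0.04,0,0,0],[0,0,-0.05,0,0,0],[0.03,0,0,0,0,0],[0.05,0,0,0,0,0],[0,0,0,0,0,-0.157],[0,0,0,0,0,-0.157],[0,0,0,0,0,-0.157],[0,0,0,0,0,-0.157],[0,0,0,0,0,-0.157]]]' 0.05
python3 -m jog '[[[0,0,0,0,0,-0.157],[0,0,0,0,0,-0.157],[0,0,0,0,0,-0.157],[0,0,0,0,0,-0.157],[0,0,0,0,0,-0.157],[0,0,0,0,0,0],[0,0,0,0,0,0]]]'
python3 - <<'E'
from h import *
plan([.5380,-.1190,.129],-8.9)
im,K,M=shot("wrist","w13.png")
[print(b) for b in blobs(im,K,M,[0,150,90],[6,255,255],.149,300)]
E
```

```text
clock: 50.7
tool_pos: [0.461, -0.1069, 0.1233]
eef_rot: [0.997, -0.079, 0.008, -0.001]
contact_force: [12.5, 1.8, -9.8]
opening: 0.189
finger_force: 30.0
clock: 52.2
tool_pos: [0.5307, -0.1205, 0.2125]
eef_rot: [0.951, 0.31, -0.001, 0.0]
contact_force: [0.6, 0.7, -0.4]
opening: 0.567
finger_force: 0.0
clock: 53.08
tool_pos: [0.5313, -0.1203, 0.2127]
eef_rot: [0.762, 0.647, -0.0, -0.0]
contact_force: [0.1, -0.3, 0.2]
opening: 0.566
finger_force: 0.0
turn [-0.001  0.001 -0.008] then shift [0.0023 0.0064 0.0837]  (shift in untured axes [0.0024 0.0065 0.0837] )
(array([212., 206.]), 659, array([ 0.4657, -0.1047]), 'ang', 34.3, 'size', array([0.021, 0.016]))
```

View pics/w13.png

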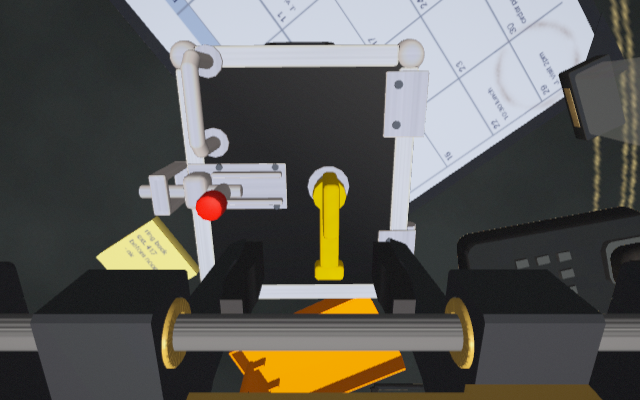

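The bolt is home (tip through the staple at (145,190)); the keeper's still aside at (329,185). I'll swing it back.

```bash
python3 -m jog '[[[0.002,0.0065,0.02,0,0,0],[0,0,0.03,0,0,0],[0,0,0.033,0,0,0],[0,0,0,0,0,0],[0,0,0,0,0,0]]]'
python3 -m jog '[[[0,0,0,0,0,0],[0,0,0,0,0,0],[0,0,0,0,0,0],[0,0,0,0,0,0],[0,0,0,0,0,0]]]' 0 15
python3 -m jog '[[[0,0,0,0,0,0.157],[0,0,0,0,0,0.157],[0,0,0,0,0,0.157],[0,0,0,0,0,0.157],[0,0,0,0,0,0.157],[0,0,0,0,0,0.157],[0,0,0,0,0,0.157],[0,0,0,0,0,0.157],[0,0,0,0,0,0.157],[0,0,0,0,0,0.157],[0,0,0,0,0,0.04],[0,0,0,0,0,0]]]'
python3 -m jog '[[[0,0,0,0,0,0],[0,0,0,0,0,0],[0,0,0,0,0,0],[0,0,0,0,0,0],[0,0,-0.04,0,0,0],[0,0,-0.05,0,0,0],[0,0,-0.05,0,0,0],[0,0,0,0,0,0]]]' 0.05
python3 - <<'E'
from h import *
im,K,M=shot("wrist","w14.png")
[print(b) for b in blobs(im,K,M,[20,120,100],[33,255,255],.159,800)]
E
```

```text
clock: 53.75
tool_pos: [0.5391, -0.1186, 0.1301]
eef_rot: [0.761, 0.648, 0.0, 0.0]
contact_force: [0.5, 0.5, -0.8]
opening: 0.567
finger_force: 0.0
clock: 54.38
tool_pos: [0.5395, -0.1192, 0.1301]
eef_rot: [0.761, 0.648, 0.001, 0.001]
contact_force: [2.4, -0.6, -1.6]
opening: 0.115
finger_force: 15.0
clock: 55.88
tool_pos: [0.5395, -0.1191, 0.1301]
eef_rot: [0.995, -0.098, 0.001, 0.0]
contact_force: [3.0, -2.7, -0.5]
opening: 0.115
finger_force: 15.0
clock: 56.88
tool_pos: [0.5408, -0.1194, 0.2736]
eef_rot: [0.995, -0.1, 0.004, 0.0]
contact_force: [0.3, -0.4, -1.3]
opening: 0.568
finger_force: 0.0
(array([318., 205.]), 1512, array([ 0.528 , -0.1169]), 'ang', 170.1, 'size', array([0.02 , 0.072]))
(array([517., 147.]), 12135, array([ 0.5436, -0.2701]), 'ang', -157.6, 'size', array([0.067, 0.107]))
```

View pics/w14.png

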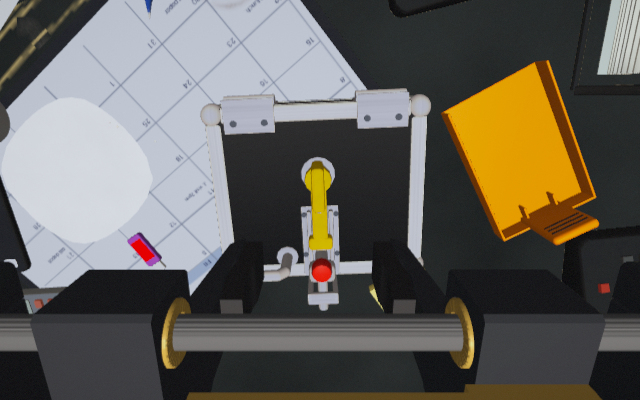

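The keeper is back behind the bolt (strut from (317,178) to the knob at (322,270)), the lid is shut and the tray is level and empty on the desk. I'm handing in.

```bash
python3 -c "
from plant import *
print(finish_job())"
```

```text
the job is handed in; nothing more can be done
None
```

I handed the job in at about 57 s, with no verdict returned: all three sticks I found are in the case (two from the tray, one from the desk), the lid is shut, bolt shot and keeper back, the empty tray is level on the desk, and the stapler, clips and calculator were not touched.

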